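# Sweep the meal tokens through the gate of the counting tray

### The job

Count the three round wooden tokens into the counting tray: with the fingertips, sweep them one after another along the deck and through the gate, so that each drops into the slot before the next one follows. Only push the tokens, never pick them up, and leave the stamp, the sharpener and everything round the tray where they are.

Things in the scene. Friction and masses are not known exactly. Their poses are not given: they have to be found in the camera images.
- tray: fixed wooden counting tray, 302 (x) x 342 mm, moved and turned anew each time. Origin under it on the desk (z = 0); x points across the deck through the gate to the slot, y along the gate wall, z up. Deck: flat, 60 mm above the desk, x -150 to 78, y -165 to 165 mm, rims 18 mm above it. A wall 18 mm high (x 70 to 78 mm) closes its far edge but for the gate.
- gate (a point): middle of the gate at deck height, 74 mm along the tray's x from its origin: a 54 mm wide opening in the wall, at y = 0, between two steel posts 12 mm thick, 28 mm high, centred at y = -33 and 33 mm. One token at a time fits through. The deck ends 4 mm beyond this point: a token drops into the slot when its centre passes that edge.
- slot (a point): middle of the slot's floor, 4 mm above the desk: an open trough beyond the gate wall, x 78 to 140, y -165 to 165 mm in the tray's frame, its floor 56 mm below the deck; closed by a clear front wall 6 mm thick, 78 mm high above the desk.
- token_a: loose plain beech token, a disc 36 mm in diameter and 12 mm thick, 14 to 25 g, lying flat on the tray's deck; one of three that are all alike; origin at the centre of its underside, z up
- token_b: loose plain beech token, a disc 36 mm in diameter and 12 mm thick, 14 to 25 g, lying flat on the tray's deck; one of three that are all alike; origin at the centre of its underside, z up
- token_c: loose plain beech token, a disc 36 mm in diameter and 12 mm thick, 14 to 25 g, lying flat on the tray's deck; one of three that are all alike; origin at the centre of its underside, z up
- stamp: loose rubber stamp with a turned dark wooden knob, standing on the deck in one of its two corners beside the gate wall; foot 26 mm square, 54 mm tall, 60 g; origin at the centre of its underside; stays where it is
- sharpener: loose steel pencil sharpener block, 26 mm square, 22 mm high, 50 g, on the deck in the other corner beside the gate wall; origin at the centre of its underside; stays where it is
- mug: white mug on the desk beside the tray, 82 mm in diameter, 92 mm tall; origin at the centre of its underside; stays where it is
- stapler: stapler on the desk beside the tray, 150 mm (x) by 36 mm, 55 mm tall; origin at the centre of its underside; stays where it is
- tape_roll: roll of clear tape lying flat on the desk beside the tray, 66 mm in diameter, 24 mm high; origin at the centre of its underside; stays where it is
- glue_stick: white glue stick standing on the desk beside the tray, 27 mm in diameter, 92 mm tall; origin at the centre of its underside; stays where it is
Mind the look-alikes: they are no part of the job. What is shaped like the token_c but orange or yellow is not meant.

How it is judged:
On the way, in this order (a step that is already met when the one before it is completed fails the run):
1. one token has dropped into the slot (((x of token_a in the frame of tray between 0.074 and 0.144 m and y of token_a in the frame of tray between -0.169 and 0.169 m and z of token_a in the frame of tray below 0.05 m) or (x of token_b in the frame of tray between 0.074 and 0.144 m and y of token_b in the frame of tray between -0.169 and 0.169 m and z of token_b in the frame of tray below 0.05 m) or (x of token_c in the frame of tray between 0.074 and 0.144 m and y of token_c in the frame of tray between -0.169 and 0.169 m and z of token_c in the frame of tray below 0.05 m))), for 0.2 s.
2. a second token has dropped into the slot ((((x of token_a in the frame of tray between 0.074 and 0.144 m and y of token_a in the frame of tray between -0.169 and 0.169 m and z of token_a in the frame of tray below 0.05 m) and (x of token_b in the frame of tray between 0.074 and 0.144 m and y of token_b in the frame of tray between -0.169 and 0.169 m and z of token_b in the frame of tray below 0.05 m)) or ((x of token_a in the frame of tray between 0.074 and 0.144 m and y of token_a in the frame of tray between -0.169 and 0.169 m and z of token_a in the frame of tray below 0.05 m) and (x of token_c in the frame of tray between 0.074 and 0.144 m and y of token_c in the frame of tray between -0.169 and 0.169 m and z of token_c in the frame of tray below 0.05 m)) or ((x of token_b in the frame of tray between 0.074 and 0.144 m and y of token_b in the frame of tray between -0.169 and 0.169 m and z of token_b in the frame of tray below 0.05 m) and (x of token_c in the frame of tray between 0.074 and 0.144 m and y of token_c in the frame of tray between -0.169 and 0.169 m and z of token_c in the frame of tray below 0.05 m)))), for 0.2 s.
3. the third token has dropped into the slot (x of token_a in the frame of tray between 0.074 and 0.144 m and y of token_a in the frame of tray between -0.169 and 0.169 m and z of each of token_a, token_b, token_c in the frame of tray below 0.05 m and x of token_b in the frame of tray between 0.074 and 0.144 m and y of token_b in the frame of tray between -0.169 and 0.169 m and x of token_c in the frame of tray between 0.074 and 0.144 m and y of token_c in the frame of tray between -0.169 and 0.169 m), for 0.2 s.
At the end, for the whole second after the job is handed in: All three tokens stay in the slot beyond the gate, their undersides' centres at least 10 mm below the deck; the stamp, sharpener, mug, stapler, tape roll and glue stick are within 20 mm of where they stood (all of step 3 and distance of each of stamp, sharpener, mug, stapler, tape_roll, glue_stick from where it was at the start of the episode below 0.02 m); the robot touches nothing.
It fails at once if a token is lifted more than 15 mm off the deck (height (world z) of any of token_a, token_b, token_c above 0.075 m).
It fails at once if the stamp or the sharpener is shoved more than 20 mm, lifted or knocked over (distance of any of stamp, sharpener from where it was at the start of the episode above 0.02 m or angle between any of stamp, sharpener's own z axis and vertical above 0.4 rad).
It fails at once if something on the desk round the tray is shoved more than 20 mm, lifted or knocked over (distance of any of mug, stapler, tape_roll, glue_stick from where it was at the start of the episode above 0.02 m or angle between any of mug, stapler, tape_roll, glue_stick's own z axis and vertical above 0.4 rad).
It also fails if it takes over 67 s, if anything falls off the work surface, if the arm or the gripper's body presses on something with over 40 N, if the wrist force passes 120 N, or if a joint passes its speed limit or range.

### The arm

A 6-joint arm with a two-finger parallel gripper is mounted at the origin on the work surface. World frame = base frame: x ahead of the robot, y to its left, z up, the work surface at z = 0. Lengths are in m, angles in rad, forces in N, time in s.
With the tool pointing down it reaches from about 0.3 to 0.875 m from the base axis. Payload 6.4 kg.
Tool frame: the origin (TCP) lies at the very end of the fingers, on their centre line; the grasp point (between the pads) lies 19 mm behind it; z points along the fingers, y is the line along which they close (so a half turn about z gives the same grasp; the last joint's range is limited). The gripper opens to 85 mm and grips with 20 to 120 N. Pads are 22 mm wide; open, the fingers measure 114 mm over their backs; the gripper's body (76 mm by 85 mm) begins 54 mm behind the grasp point. The pads swing forward as they close: fully open they stand 13 mm farther back than shut.
Start: joints at [1.007, 0.181, 1.607, -0, 1.354, -0.206], TCP at [0.201, 0.539, 0.231] pointing down, gripper open.
Joint ranges: [-2.99, 2.99], [-0.89, 2.07], [0.3, 2.58], [-1.14, 4.28], [0, 2.63], [-3.12, 3.12]. Speed limits (rad/s): [2.57, 2.57, 3.01, 3.14, 3.14, 3.14].

### API

Orientations are given as a rotation vector (axis times angle).
In Python, from rig import state, vision, ticket gives the robot as it stands.
- The arm moves only by the shell command python3 -m pendant 'ROWS' [FORCE]. ROWS is JSON, a list of rows, each an object with "claw": the closure, from -1 (fully open) to 1 (shut), so that 0 is half open; "xyz": the shift along the tool's x, y, z in units of 60 mm (1.0 is 60 mm), a list of three; "roll": the turn about the tool's z in units of 8 degrees (1.0 is 8 degrees). In form: [{"claw": claw, "xyz": [tx, ty, tz], "roll": roll}, ...]. A call has 1 to 12 rows; each row is the pose to reach, as a shift and turn from the pose commanded when the call began, along the tool's axes at that moment; what a row does not reach only later rows make up. A row lasts 1/8 s, in which the tool goes at most 62.5 mm and 10.7 degrees, less where a joint would pass 70% of its speed; a pose out of reach is approached as far as the arm can. A call with a gripper value outside its range is refused whole. The fingers move at their own pace and stop on an object; FORCE is the grip in N (left out, the last holds). Time passes only in rows, so rows that repeat a pose let the fingers close. It gives the time, the measured TCP pose, the force, the opening and the grip force at its end, in the units of the state.
- state(): the state, without advancing time (a new reading comes with each control period).
- vision.read_camera(name): name is "side" or "top"; returns the picture (420x560x3 uint8, red, green, blue); there is no depth.
- vision.camera_model(name): a dict with "vertical_fov" (degrees; the focal length in pixels is half the picture's height over the tangent of half this angle, whatever the lens; pixels are square), "cx", "cy" (the principal point, pixels), "D" ([k1, k2, p1, p2, k3] as OpenCV has them; the pictures are not rectified), "extrinsics" (4x4, takes a point from world to camera coordinates). Camera axes: x right, y down, z forward; pixel columns grow to the right and rows downward; lengths in m; the calibration is good to about 2 mm. A picture is of the moment at which its call begins. camera_model takes no time and is no camera call.
- ticket.finish_job(): hands the job in; it is judged then, once.
The state is a dict: "clock": time; "q": joint angles; "dq": joint speeds; "joint_torque": joint torques, N m; "ee_pos": TCP position; "tcp_rot": TCP orientation; "ft_force": force on the tool from outside, world axes, zero at the start; "wrist_torque": the same for the moment, N m; "width": opening from 0.0 (shut) to 1.0 (fully open); "finger_force": force on a finger pad.
Only numpy, scipy, OpenCV 4.12 (cv2) and the standard library are available. Lean on these libraries where they do the work, as an engineer would, in place of code of your own. Each camera call takes 0.05 s, during which the arm holds its last target. There are 200 camera calls.

## Working session

There is one attempt and no reset: what is moved stays moved. The work goes in short steps, Python scripts to look and compute and a shell command to move; the robot and the scene stay as the last step left them, time stands still between calls to the robot, and variables do not carry over. Pictures are saved under pics/ and viewed, at most 10 in all, crops included, and the job is handed in when it is done.

```bash
mkdir -p pics; python3 - <<'E'
from rig import state, vision
import cv2
for n in("top","side"):
    im=vision.read_camera(n); cv2.imwrite(f"pics/{n}0.png",im[:,:,::-1]); print(vision.camera_model(n))
print(state())
E
```

```text
{'vertical_fov': 54.945548089770526, 'cx': 286.974211819451, 'cy': 216.11520137348745, 'D': array([-0.05495648,  0.        ,  0.        ,  0.        ,  0.        ]), 'extrinsics': array([[-0.05600529, -0.99842467,  0.0034043 ,  0.0581518 ],
       [-0.9739334 ,  0.05388019, -0.22034212,  0.54275478],
       [ 0.21981159, -0.01565589, -0.97541671,  0.76085954],
       [ 0.        ,  0.        ,  0.        ,  1.        ]])}
{'vertical_fov': 46.20440553852648, 'cx': 283.88194048338414, 'cy': 212.25769148627404, 'D': array([-0.00378729,  0.        ,  0.        ,  0.        ,  0.        ]), 'extrinsics': array([[-0.9634818 , -0.26730658,  0.01581157,  0.51736676],
       [-0.21689393,  0.74441974, -0.63150319,  0.14017348],
       [ 0.15703452, -0.61187127, -0.77521204,  1.06666658],
       [ 0.        ,  0.        ,  0.        ,  1.        ]])}
{'clock': 0.1, 'q': array([ 1.00668681e+00,  1.81480123e-01,  1.60792931e+00, -2.57998622e-05,
        1.35376327e+00, -2.06317281e-01]), 'dq': array([-0.00093286, -0.00242191, -0.00200151, -0.00129857,  0.00046188,
        0.00160241]), 'joint_torque': array([ 8.44434944e-04, -4.45877230e+01, -3.52238345e+01, -3.50293567e-04,
        4.19135540e-03,  1.85831630e-05]), 'ee_pos': array([0.20109754, 0.53815617, 0.23045641]), 'tcp_rot': array([-5.58915477e-01, -3.09089455e+00,  2.31449886e-03]), 'ft_force': array([-0.11006868, -0.06753567, -0.40770393]), 'wrist_torque': array([-0.02043259,  0.01381842,  0.00428962]), 'finger_force': 0.0, 'width': 0.9995398333252706}
```

View pics/top0.png

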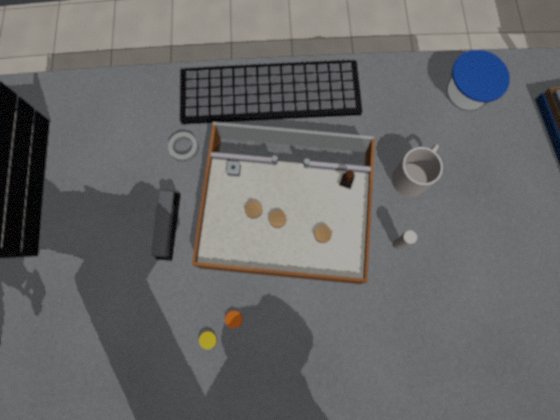

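View pics/side0.png

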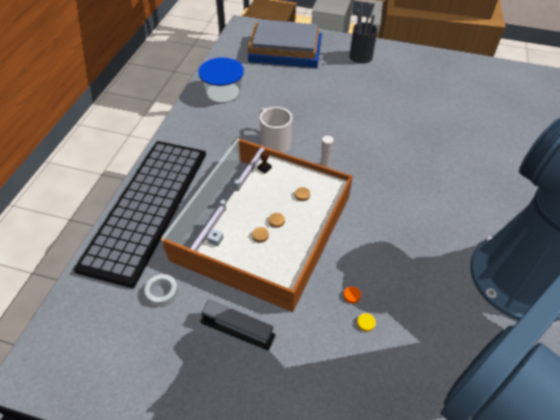

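The top view shows the tokens at about (254,209), (278,218) and (322,233), and the gate posts at (275,159) and (307,163). The sharpener is at (233,168), the stamp at (347,178). I'll measure these precisely, using an enlarged crop.

```bash
cat > h.py <<'E'
import numpy as np, cv2
from rig import state, vision
def K(n):
    m=vision.camera_model(n); f=210/np.tan(np.radians(m["vertical_fov"]/2))
    return np.array([[f,0,m["cx"]],[0,f,m["cy"]],[0,0,1]]),m["D"],np.array(m["extrinsics"])
def unproj(n,px,z):
    k,D,E=K(n); u=cv2.undistortPoints(np.array(px,float).reshape(-1,1,2),k,D)[:,0]
    r=np.c_[u,np.ones(len(u))]@E[:3,:3]; c=-E[:3,:3].T@E[:3,3]
    return (c+r*((z-c[2])/r[:,2])[:,None])[:,:2]
def proj(n,P):
    k,D,E=K(n); return cv2.projectPoints(np.array(P,float).reshape(-1,1,3),cv2.Rodrigues(E[:3,:3])[0],E[:3,3],k,D)[0][:,0]
E
python3 - <<'E'
import cv2,numpy as np
from h import *
im=cv2.imread("pics/top0.png")
c=im[115:290,185:385]; cv2.imwrite("pics/top0c.png",cv2.resize(c,None,fx=4,fy=3.4,interpolation=cv2.INTER_CUBIC)[:600])
for n in("top","side"):
    im=cv2.imread(f"pics/{n}0.png"); h=cv2.cvtColor(im,cv2.COLOR_BGR2HSV)
    m=cv2.inRange(h,(5,60,100),(22,200,255))
    N,l,s,ce=cv2.connectedComponentsWithStats(m)
    for i in range(1,N):
        if s[i,4]>60: print(n,s[i],ce[i],unproj(n,[ce[i]],.072 if n=="top" else .07))
for x,y in((275,159),(307,163)):print(unproj("top",[(x,y)],.088))
E
```

```text
top [ 192  124  183  159 1708] [277.30679157 228.91686183] [[0.51753101 0.04872701]]
top [245 201  17  17 235] [253.04680851 208.94468085] [[0.56108676 0.09540236]]
top [269 210  17  18 235] [277.0893617  218.35319149] [[0.53905177 0.04806838]]
top [314 225  17  18 234] [322.23076923 233.27350427] [[ 0.50378106 -0.03992719]]
top [225 310  17  19  88] [232.26136364 318.28409091] [[0.34925782 0.14319371]]
side [    0     0    88   188 11674] [36.26469077 73.42676032] [[ 1.33516829 -0.26494265]]
side [142   0   9  18 104] [146.34615385   7.74038462] [[ 1.19801239 -0.68442754]]
side [ 242    0   70   24 1003] [273.8773679   10.61016949] [[ 0.7916224  -0.79043737]]
side [ 388    0  118   28 1101] [452.53042688  15.75930972] [[ 0.22106327 -0.93297251]]
side [248  22  10  26  79] [252.3164557   35.21518987] [[ 0.81412708 -0.62882698]]
side [ 161  138  192  173 2285] [291.84245077 231.79956236] [[0.50039559 0.07268371]]
side [295 187  15  14 170] [302.14117647 193.51176471] [[ 0.50588731 -0.038581  ]]
side [268 213  17  14 194] [276.21134021 219.57216495] [[0.54146688 0.0501366 ]]
side [252 227  17  15 208] [259.96153846 233.99038462] [[0.56371437 0.09709308]]
side [343 286  19  18  74] [352.72972973 294.36486486] [[0.34810668 0.1861089 ]]
[[0.65899442 0.04593121]]
[[ 0.64686543 -0.01838463]]
```

View pics/top0c.png

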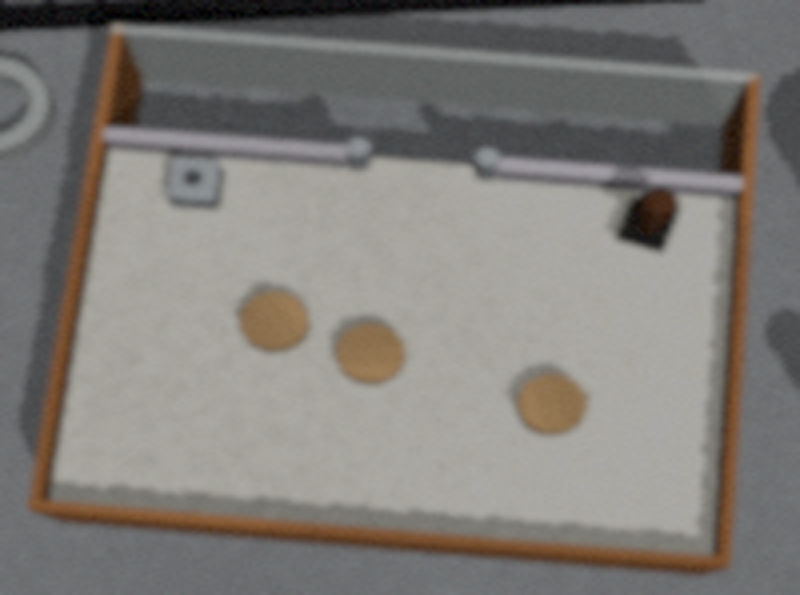

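```bash
cat >> h.py <<'E'
def tray(): return np.load("tray.npy")
def R(a): return np.array([[np.cos(a),-np.sin(a)],[np.sin(a),np.cos(a)]])
def w2t(p): t=tray(); return (np.array(p)-t[:2])@R(t[2])
def t2w(p): t=tray(); return np.array(p)@R(t[2]).T+t[:2]
E
python3 - <<'E'
from h import *
from scipy.optimize import least_squares
px=np.array([(113,27),(760,77),(726,566),(33,506),(359,148),(487,158),(105,135),(744,183)],float)/[4,3.4]+[185,115]-.3
L=np.array([(146,171,78),(146,-171,78),(-156,-171,78),(-156,171,78),(74,33,88),(74,-33,88),(74,165,78),(74,-165,78)])/1e3
def f(p): return (proj("top",np.c_[L[:,:2]@R(p[2]).T+p[:2],L[:,2]])-px).ravel()
s=least_squares(f,[.58,.02,-.1]); np.save("tray.npy",s.x); print(s.x, s.fun.reshape(-1,2).round(1).tolist())
for n,z,ps in(("top",.072,[(253.05,208.94),(277.09,218.35),(322.23,233.27)]),("side",.07,[(302.1,193.5),(276.2,219.6),(260,234)])):
    print(n,(w2t(unproj(n,ps,z))*1e3).round(1).tolist())
st=state(); Rt=cv2.Rodrigues(st["tcp_rot"])[0]; print(Rt.round(3),st["q"])
print("tool in tray mm",w2t(st["ee_pos"][:2])*1e3,"tool y angle in world",np.degrees(np.arctan2(Rt[1,1],Rt[0,1])))
print("stamp/sharp/gl/mug/stap/tape", (w2t(np.vstack([unproj("top",[(644/4+185,235/3.4+115),(193/4+185,190/3.4+115)],.06),unproj("top",[(409,238),(422,172)],.092),unproj("top",[(168,224)],.05),unproj("top",[(183,146)],.024)]))*1e3).round())
E
```

```text
[ 0.58313077  0.02585833 -0.1528204 ] [[-0.0, -0.8], [0.3, -0.7], [1.3, 0.7], [-1.4, 1.1], [-0.1, -0.3], [0.2, -0.2], [-0.0, -0.5], [-0.2, 0.2]]
top [[-32.4, 65.4], [-46.9, 15.2], [-68.4, -77.1]]
side [[-66.4, -75.4], [-44.9, 17.7], [-30.1, 67.4]]
[[-0.937  0.35  -0.001]
 [ 0.35   0.937 -0.001]
 [ 0.    -0.002 -1.   ]] [ 1.00668681e+00  1.81480123e-01  1.60792931e+00 -2.57998622e-05
  1.35376327e+00 -2.06317281e-01]
tool in tray mm [-455.56607174  448.17186075] tool y angle in world 69.50034742417549
stamp/sharp/gl/mug/stap/tape [[  42. -119.]
 [  48.  117.]
 [ -65. -244.]
 [  73. -267.]
 [ -76.  239.]
 [ 107.  242.]]
```

```bash
cat >> h.py <<'E'
def plan(pts,ang=None):
    """pts: tray x,y mm, world z mm; ang: push direction (tool -x) in tray frame, deg"""
    st=state(); Rt=cv2.Rodrigues(st["tcp_rot"])[0]
    for x,y,z in pts:
        d=np.r_[t2w([x/1e3,y/1e3]),z/1e3]-st["ee_pos"]; print((x,y,z),"shift",(Rt.T@d/.06).round(2))
    if ang is not None:
        a=np.degrees(np.arctan2(-Rt[1,0],-Rt[0,0])); g=ang+np.degrees(tray()[2])-a
        print("roll",round(-((g+90)%180-90)/8,2))
def back(tok,ang,d): a=np.radians(ang); return (tok[0]-d*np.cos(a),tok[1]-d*np.sin(a))
E
python3 - <<'E'
from h import *
b=back((-46,16.5),-8,42); print(b); plan([(*b,140),(*b,64)],-8)
E
```

```text
(np.float64(-87.59125888714595), np.float64(22.345270240322748))
(np.float64(-87.59125888714595), np.float64(22.345270240322748), 140) shift [-7.45 -5.7   1.51]
(np.float64(-87.59125888714595), np.float64(22.345270240322748), 64) shift [-7.45 -5.7   2.78]
roll -0.47
```

```bash
python3 -m pendant '[{"claw":0.6,"xyz":[-7.45,-5.7,1.5],"roll":-0.47},{"claw":0.6,"xyz":[-7.45,-5.7,1.5],"roll":-0.47},{"claw":0.6,"xyz":[-7.45,-5.7,1.5],"roll":-0.47},{"claw":0.6,"xyz":[-7.45,-5.7,1.5],"roll":-0.47},{"claw":0.6,"xyz":[-7.45,-5.7,1.5],"roll":-0.47},{"claw":0.6,"xyz":[-7.45,-5.7,1.5],"roll":-0.47},{"claw":0.6,"xyz":[-7.45,-5.7,1.5],"roll":-0.47},{"claw":0.6,"xyz":[-7.45,-5.7,1.5],"roll":-0.47},{"claw":0.6,"xyz":[-7.45,-5.7,1.5],"roll":-0.47},{"claw":0.6,"xyz":[-7.45,-5.7,1.5],"roll":-0.47},{"claw":0.6,"xyz":[-7.45,-5.7,1.5],"roll":-0.47},{"claw":0.6,"xyz":[-7.45,-5.7,1.5],"roll":-0.47}]' 
python3 - <<'E'
from h import *
st=state(); print(st["width"],w2t(st["ee_pos"][:2])*1e3,st["ee_pos"][2])
b=back((-46,16.5),-8,42); e=back((83,-1.5),-8,26);plan([(*b,140),(*b,65),(*e,65)],-8)
E
```

```text
clock: 1.6
ee_pos: [0.4995, 0.063, 0.1412]
tcp_rot: [-0.455, -3.108, -0.0]
ft_force: [-0.3, 0.4, 0.7]
width: 0.199
finger_force: 0.0
0.19942742125938911 [-88.34629918  23.98562624] 0.14123394552435484
(np.float64(-87.59125888714595), np.float64(22.345270240322748), 140) shift [-0.02 -0.03  0.02]
(np.float64(-87.59125888714595), np.float64(22.345270240322748), 65) shift [-0.02 -0.03  1.27]
(np.float64(57.25303021271917), np.float64(2.1185006249617016), 65) shift [-2.45 -0.03  1.27]
roll 0.01
```

```bash
python3 -m pendant '[{"claw":0.6,"xyz":[0,-0.03,0.6],"roll":0},{"claw":0.6,"xyz":[0,-0.03,1.0],"roll":0},{"claw":0.6,"xyz":[0,-0.03,1.26],"roll":0},{"claw":0.6,"xyz":[0,-0.03,1.26],"roll":0}]' 
python3 - <<'E'
from h import *
for n,(a,b,c,d) in (("side",(140,310,190,350)),("top",(115,290,185,385))):
    im=vision.read_camera(n)[a:b,c:d,::-1]; cv2.imwrite(f"pics/{n}1.png",cv2.resize(im,None,fx=3.4,fy=3.4,interpolation=cv2.INTER_CUBIC))
E
```

```text
clock: 2.1
ee_pos: [0.4987, 0.061, 0.065]
tcp_rot: [-0.455, -3.106, 0.0]
ft_force: [0.1, 0.4, -0.5]
width: 0.201
finger_force: 0.0
```

View pics/side1.png

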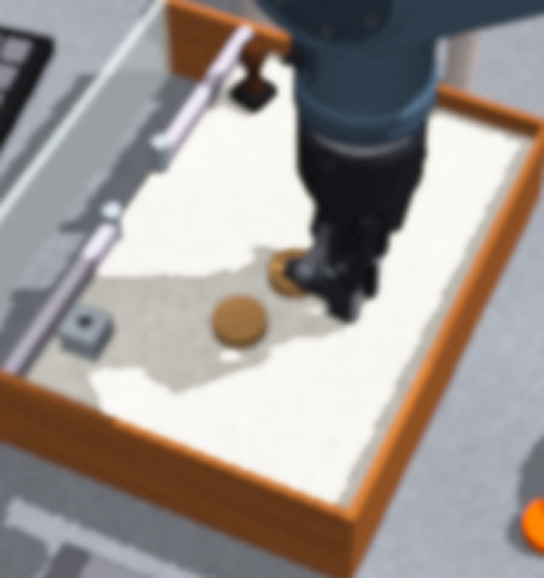

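View pics/top1.png

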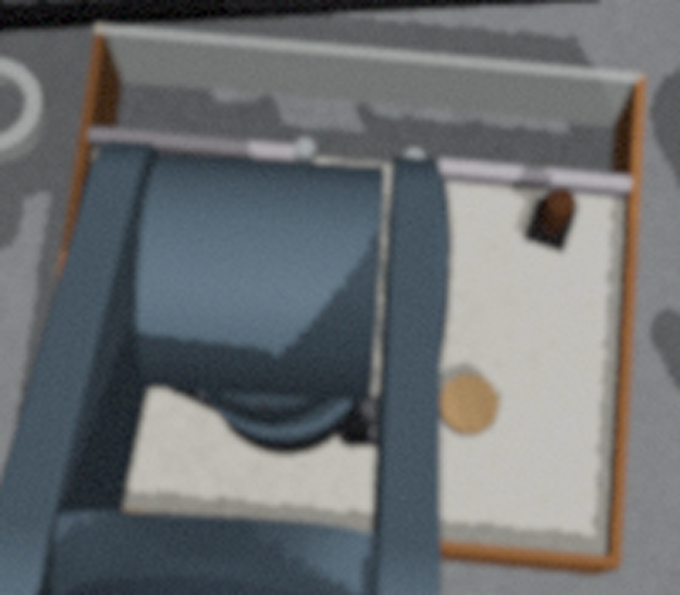

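In the side view the fingertips (crop (345,310)) stand on the deck just behind the middle token (292,272), clear of the left token (240,322). The top view is blocked by the arm. I'll push now.

```bash
python3 -m pendant '[{"claw":0.6,"xyz":[-0.2,0,0],"roll":0},{"claw":0.6,"xyz":[-0.4,0,0],"roll":0},{"claw":0.6,"xyz":[-0.6,0,0],"roll":0},{"claw":0.6,"xyz":[-0.8,0,0],"roll":0},{"claw":0.6,"xyz":[-1.0,0,0],"roll":0},{"claw":0.6,"xyz":[-1.2,0,0],"roll":0},{"claw":0.6,"xyz":[-1.4,0,0],"roll":0},{"claw":0.6,"xyz":[-1.6,0,0],"roll":0}]' 
python3 -m pendant '[{"claw":0.6,"xyz":[-0.15,0,0],"roll":0},{"claw":0.6,"xyz":[-0.3,0,0],"roll":0},{"claw":0.6,"xyz":[-0.45,0,0],"roll":0},{"claw":0.6,"xyz":[-0.6,0,0],"roll":0},{"claw":0.6,"xyz":[-0.75,0,0],"roll":0},{"claw":0.6,"xyz":[-0.87,0,0],"roll":0},{"claw":0.6,"xyz":[-0.87,0,0],"roll":0},{"claw":0.6,"xyz":[-0.87,0,0],"roll":0}]' 
python3 - <<'E'
from h import *
st=state(); print(w2t(st["ee_pos"][:2])*1e3)
im=vision.read_camera("side")[140:310,190:350,::-1]; cv2.imwrite(f"pics/side2.png",cv2.resize(im,None,fx=3.4,fy=3.4,interpolation=cv2.INTER_CUBIC))
E
```

```text
clock: 3.2
ee_pos: [0.5924, 0.0321, 0.0656]
tcp_rot: [-0.457, -3.108, 0.0]
ft_force: [0.7, -0.1, 0.6]
width: 0.201
finger_force: 0.2
clock: 4.2
ee_pos: [0.6414, 0.0174, 0.0655]
tcp_rot: [-0.457, -3.108, -0.0]
ft_force: [-0.2, 0.7, -0.9]
width: 0.2
finger_force: 0.0
[58.92081601  0.52016967]
```

View pics/side2.png

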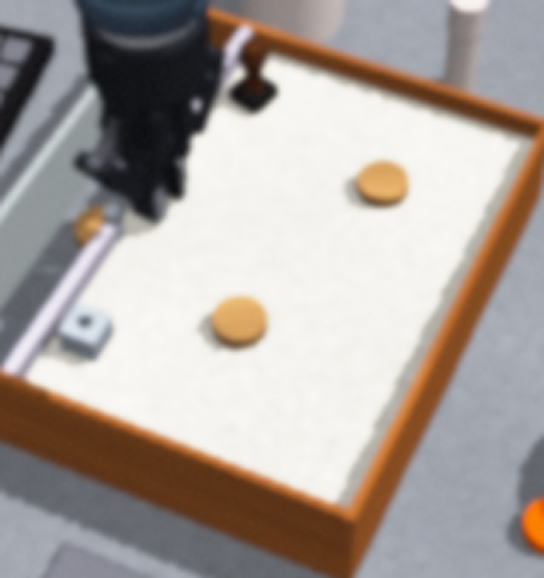

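The first token lies behind the gate in the slot (crop (90,225)); the other two are untouched. Next is the left token, in two strokes.

```bash
python3 - <<'E'
from h import *
t=(-31,66.5); b=back(t,-45,42); e=back((35,0.5),-45,26.5); plan([(50,2,66),(50,2,120),(*b,120),(*b,65)],-45)
print(b,e,state()["q"][5])
E
```

```text
(50, 2, 66) shift [ 0.15  0.   -0.01]
(50, 2, 120) shift [ 0.15  0.   -0.91]
(np.float64(-60.698484809834994), np.float64(96.198484809835), 120) shift [ 2.19  1.3  -0.91]
(np.float64(-60.698484809834994), np.float64(96.198484809835), 65) shift [2.19 1.3  0.01]
roll 4.63
(np.float64(-60.698484809834994), np.float64(96.198484809835)) (np.float64(16.26167029855649), np.float64(19.238329701443508)) -1.4362270372570798
```

```bash
python3 -m pendant '[{"claw":0.6,"xyz":[0.3,0,0],"roll":0},{"claw":0.6,"xyz":[0.4,0,-0.9],"roll":0},{"claw":0.6,"xyz":[1.2,0.6,-0.9],"roll":1.2},{"claw":0.6,"xyz":[2.0,1.2,-0.9],"roll":2.4},{"claw":0.6,"xyz":[2.2,1.3,-0.9],"roll":3.6},{"claw":0.6,"xyz":[2.2,1.3,-0.9],"roll":4.6},{"claw":0.6,"xyz":[2.2,1.3,-0.9],"roll":4.6},{"claw":0.6,"xyz":[2.2,1.3,-0.9],"roll":4.6}]' 
python3 - <<'E'
from h import *
im=vision.read_camera("side"); h=cv2.cvtColor(im[:,:,::-1].copy(),cv2.COLOR_BGR2HSV)
N,l,s,ce=cv2.connectedComponentsWithStats(cv2.inRange(h,(5,60,100),(22,200,255)))
for i in range(1,N):
    if 60<s[i,4]<300 and s[i,1]>130: print(s[i],(w2t(unproj("side",[ce[i]],.07))*1e3).round(1))
t=(-31,66.5); b=back(t,-45,42); e=back((35,0.5),-45,26.5); plan([(*b,65),(*e,65)],-45)
E
```

```text
clock: 5.25
ee_pos: [0.5378, 0.1299, 0.1197]
tcp_rot: [1.412, 2.807, 0.0]
ft_force: [-0.2, -0.3, -0.0]
width: 0.197
finger_force: 0.0
[295 187  15  14 147] [[-67.6 -76.6]]
[211 201  10  11  67] [[93.8 39. ]]
[252 228  17  14 126] [[-30.8  70.8]]
[343 286  19  18  79] [[-256.1  122.9]]
(np.float64(-60.698484809834994), np.float64(96.198484809835), 65) shift [0.01 0.   0.91]
(np.float64(16.26167029855649), np.float64(19.238329701443508), 65) shift [-1.81 -0.01  0.91]
roll 0.04
```

```bash
python3 -m pendant '[{"claw":0.6,"xyz":[0,0,0.6],"roll":0},{"claw":0.6,"xyz":[0,0,0.9],"roll":0},{"claw":0.6,"xyz":[0,0,0.9],"roll":0},{"claw":0.6,"xyz":[-0.2,0,0.9],"roll":0},{"claw":0.6,"xyz":[-0.4,0,0.9],"roll":0},{"claw":0.6,"xyz":[-0.6,0,0.9],"roll":0},{"claw":0.6,"xyz":[-0.8,0,0.9],"roll":0},{"claw":0.6,"xyz":[-1.0,0,0.9],"roll":0},{"claw":0.6,"xyz":[-1.2,0,0.9],"roll":0},{"claw":0.6,"xyz":[-1.4,0,0.9],"roll":0},{"claw":0.6,"xyz":[-1.6,0,0.9],"roll":0},{"claw":0.6,"xyz":[-1.7,0,0.9],"roll":0}]' 
python3 -m pendant '[{"claw":0.6,"xyz":[-0.1,0,0],"roll":0},{"claw":0.6,"xyz":[-0.1,0,0],"roll":0},{"claw":0.6,"xyz":[0.3,0,0],"roll":0},{"claw":0.6,"xyz":[0.5,0,-0.6],"roll":0},{"claw":0.6,"xyz":[1.1,0,-0.9],"roll":0},{"claw":0.6,"xyz":[1.1,0,-0.9],"roll":0}]' 
python3 - <<'E'
from h import *
im=vision.read_camera("side"); h=cv2.cvtColor(im[:,:,::-1].copy(),cv2.COLOR_BGR2HSV)
N,l,s,ce=cv2.connectedComponentsWithStats(cv2.inRange(h,(5,60,80),(22,220,255)))
for i in range(1,N):
    if 60<s[i,4]<300 and s[i,1]>130: print(s[i],(w2t(unproj("side",[ce[i]],.07))*1e3).round(1))
c=im[140:310,190:350,::-1]; cv2.imwrite(f"pics/side3.png",cv2.resize(c,None,fx=3.4,fy=3.4,interpolation=cv2.INTER_CUBIC))
E
```

```text
clock: 6.8
ee_pos: [0.5989, 0.0473, 0.0657]
tcp_rot: [1.416, 2.804, 0.0]
ft_force: [-0.2, 1.0, 0.6]
width: 0.201
finger_force: 0.2
clock: 7.55
ee_pos: [0.5578, 0.1039, 0.1211]
tcp_rot: [1.41, 2.806, 0.002]
ft_force: [0.8, 0.7, -0.1]
width: 0.201
finger_force: 0.0
[295 187  15  14 166] [[-66.5 -75. ]]
[239 197  10  10  68] [[42.6  1.9]]
[211 201  10  11  66] [[93.6 39.1]]
[343 286  19  18  94] [[-255.4  122.9]]
```

View pics/side3.png

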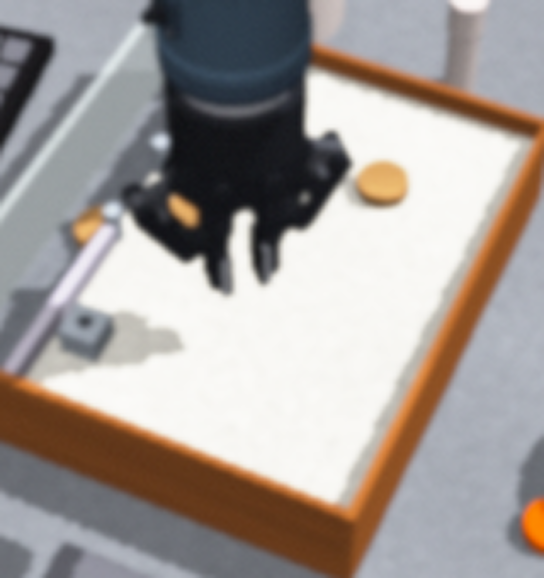

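The second token lies in front of the gate, partly hidden by the fingers (crop (183,210)). I'll get behind it and remeasure.

```bash
python3 - <<'E'
from h import *
plan([(-15,0,120),(-15,0,65)],0)
E
```

```text
(-15, 0, 120) shift [-1.1  -0.61  0.  ]
(-15, 0, 65) shift [-1.1  -0.61  0.92]
roll -5.58
```

```bash
python3 -m pendant '[{"claw":0.6,"xyz":[-1.1,-0.6,0],"roll":-5.6},{"claw":0.6,"xyz":[-1.1,-0.6,0],"roll":-5.6},{"claw":0.6,"xyz":[-1.1,-0.6,0],"roll":-5.6},{"claw":0.6,"xyz":[-1.1,-0.6,0],"roll":-5.6},{"claw":0.6,"xyz":[-1.1,-0.6,0],"roll":-5.6},{"claw":0.6,"xyz":[-1.1,-0.6,0],"roll":-5.6}]' 
python3 - <<'E'
from h import *
im=vision.read_camera("side"); h=cv2.cvtColor(im[:,:,::-1].copy(),cv2.COLOR_BGR2HSV)
N,l,s,ce=cv2.connectedComponentsWithStats(cv2.inRange(h,(5,60,70),(22,230,255)))
for i in range(1,N):
    if 60<s[i,4]<300 and s[i,1]>130: print(s[i],(w2t(unproj("side",[ce[i]],.07))*1e3).round(1))
c=im[140:310,190:350,::-1]; cv2.imwrite(f"pics/side4.png",cv2.resize(c,None,fx=3.4,fy=3.4,interpolation=cv2.INTER_CUBIC))
plan([(-12,0,120),(-12,0,65),(58,0,65)],0)
E
```

```text
clock: 8.35
ee_pos: [0.5688, 0.0265, 0.1187]
tcp_rot: [-0.241, -3.131, -0.0]
ft_force: [0.7, 0.3, 0.2]
width: 0.2
finger_force: 0.0
[238 138  14  26 204] [[ 116.9 -140.7]]
[295 187  15  14 168] [[-66.5 -75.5]]
[239 196  16  15 177] [[35.   3.2]]
[211 201  10  12  75] [[93.  39.7]]
[343 286  19  18 102] [[-255.5  122.7]]
(-12, 0, 120) shift [-0.04  0.03 -0.02]
(-12, 0, 65) shift [-0.04  0.03  0.9 ]
(58, 0, 65) shift [-1.2   0.03  0.9 ]
roll -0.01
```

View pics/side4.png

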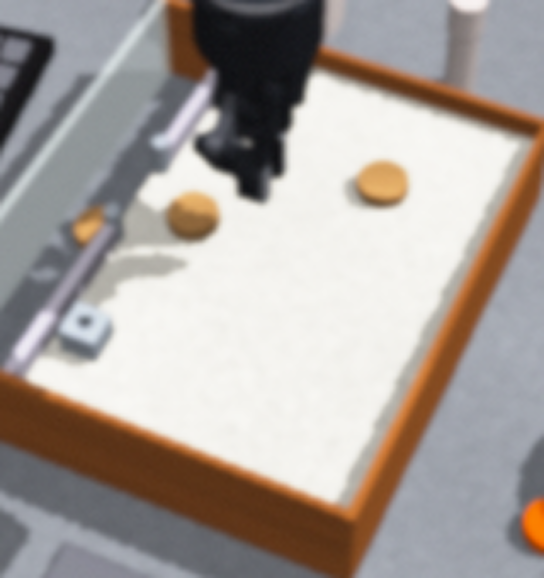

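The second token sits at about (35,2) in the tray frame (crop (193,215)), squarely before the gate with the fingers behind it.

```bash
python3 -m pendant '[{"claw":0.6,"xyz":[0,0.05,0.6],"roll":0},{"claw":0.6,"xyz":[0,0.05,0.9],"roll":0},{"claw":0.6,"xyz":[0,0.05,0.9],"roll":0},{"claw":0.6,"xyz":[-0.2,0.05,0.9],"roll":0},{"claw":0.6,"xyz":[-0.4,0.05,0.9],"roll":0},{"claw":0.6,"xyz":[-0.6,0.05,0.9],"roll":0},{"claw":0.6,"xyz":[-0.75,0.04,0.9],"roll":0},{"claw":0.6,"xyz":[-0.9,0.04,0.9],"roll":0},{"claw":0.6,"xyz":[-1.05,0.03,0.9],"roll":0},{"claw":0.6,"xyz":[-1.2,0.03,0.9],"roll":0},{"claw":0.6,"xyz":[-1.24,0.03,0.9],"roll":0},{"claw":0.6,"xyz":[-1.24,0.03,0.9],"roll":0}]' 
python3 -m pendant '[{"claw":0.6,"xyz":[0,0,0],"roll":0},{"claw":0.6,"xyz":[0.4,0,0],"roll":0},{"claw":0.6,"xyz":[0.5,0,-0.9],"roll":0},{"claw":0.6,"xyz":[0.8,0,-0.9],"roll":0},{"claw":0.6,"xyz":[0.8,0,-0.9],"roll":0}]' 
python3 - <<'E'
from h import *
im=vision.read_camera("side")
c=im[140:310,190:350,::-1]; cv2.imwrite(f"pics/side5.png",cv2.resize(c,None,fx=3.4,fy=3.4,interpolation=cv2.INTER_CUBIC))
t=(-67,-76); b=back(t,37,42); plan([(*b,120),(*b,65)],37)
E
```

```text
clock: 9.9
ee_pos: [0.6432, 0.0171, 0.0656]
tcp_rot: [-0.239, -3.132, -0.0]
ft_force: [-0.5, 0.2, -0.8]
width: 0.195
finger_force: 0.0
clock: 10.52
ee_pos: [0.595, 0.0247, 0.1201]
tcp_rot: [0.239, 3.132, 0.0]
ft_force: [-0.1, -0.3, -0.4]
width: 0.2
finger_force: 0.0
(np.float64(-100.54269142198629), np.float64(-101.27623097238603), 120) shift [ 1.88 -1.7  -0.01]
(np.float64(-100.54269142198629), np.float64(-101.27623097238603), 65) shift [ 1.88 -1.7   0.91]
roll -4.62
```

View pics/side5.png

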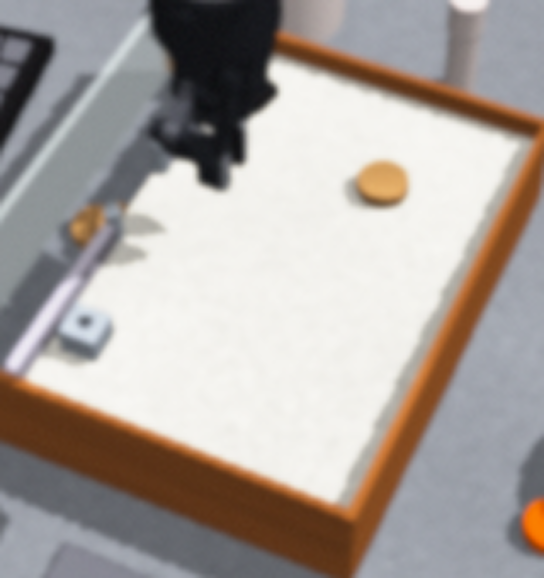

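The second token is in the slot and the deck is clear except for the third (crop (382,183)). I'll place the fingers behind it.

```bash
python3 -m pendant '[{"claw":0.6,"xyz":[0.9,-0.85,0],"roll":-1.2},{"claw":0.6,"xyz":[1.88,-1.7,0],"roll":-2.4},{"claw":0.6,"xyz":[1.88,-1.7,0],"roll":-3.6},{"claw":0.6,"xyz":[1.88,-1.7,0],"roll":-4.6},{"claw":0.6,"xyz":[1.88,-1.7,0],"roll":-4.6},{"claw":0.6,"xyz":[1.88,-1.7,0],"roll":-4.6}]' 
python3 - <<'E'
from h import *
im=vision.read_camera("side"); h=cv2.cvtColor(im[:,:,::-1].copy(),cv2.COLOR_BGR2HSV)
N,l,s,ce=cv2.connectedComponentsWithStats(cv2.inRange(h,(5,60,70),(22,230,255)))
for i in range(1,N):
    if 60<s[i,4]<300 and s[i,1]>130: print(s[i],(w2t(unproj("side",[ce[i]],.07))*1e3).round(1))
t=(-67,-76); b=back(t,37,42); plan([(*b,65),(*back((35,1),37,26.5),65)],37)
E
```

```text
clock: 11.32
ee_pos: [0.469, -0.0592, 0.1193]
tcp_rot: [0.758, -3.048, -0.001]
ft_force: [0.3, 1.2, -0.5]
width: 0.201
finger_force: 0.0
[295 187  15  14 170] [[-66.3 -75.3]]
[211 200   9  13  83] [[94.5 39. ]]
[343 286  19  18 103] [[-255.6  122.9]]
(np.float64(-100.54269142198629), np.float64(-101.27623097238603), 65) shift [0.01 0.01 0.91]
(np.float64(13.836158983746738), np.float64(-14.948098113529278), 65) shift [-2.38  0.02  0.91]
roll -0.04
```

```bash
python3 -m pendant '[{"claw":0.6,"xyz":[0,0,0.6],"roll":0},{"claw":0.6,"xyz":[0,0,0.9],"roll":0},{"claw":0.6,"xyz":[0,0,0.9],"roll":0},{"claw":0.6,"xyz":[-0.2,0,0.9],"roll":0},{"claw":0.6,"xyz":[-0.4,0,0.9],"roll":0},{"claw":0.6,"xyz":[-0.6,0,0.9],"roll":0},{"claw":0.6,"xyz":[-0.8,0,0.9],"roll":0},{"claw":0.6,"xyz":[-1.0,0,0.9],"roll":0},{"claw":0.6,"xyz":[-1.2,0,0.9],"roll":0},{"claw":0.6,"xyz":[-1.4,0,0.9],"roll":0},{"claw":0.6,"xyz":[-1.6,0.01,0.9],"roll":0},{"claw":0.6,"xyz":[-1.8,0.01,0.9],"roll":0}]' 
python3 -m pendant '[{"claw":0.6,"xyz":[-0.2,0,0],"roll":0},{"claw":0.6,"xyz":[-0.4,0,0],"roll":0},{"claw":0.6,"xyz":[-0.56,0,0],"roll":0},{"claw":0.6,"xyz":[-0.56,0,0],"roll":0},{"claw":0.6,"xyz":[-0.56,0,0],"roll":0},{"claw":0.6,"xyz":[-0.1,0,0],"roll":0},{"claw":0.6,"xyz":[0,0,-0.6],"roll":0},{"claw":0.6,"xyz":[0,0,-0.9],"roll":0},{"claw":0.6,"xyz":[0,0,-0.9],"roll":0}]' 
python3 - <<'E'
from h import *
plan([(-15,0,120)],0)
E
```

```text
clock: 12.88
ee_pos: [0.5644, -0.0076, 0.0656]
tcp_rot: [0.761, -3.048, -0.0]
ft_force: [0.3, 0.1, 0.4]
width: 0.199
finger_force: 0.1
clock: 14.0
ee_pos: [0.5654, -0.0084, 0.1216]
tcp_rot: [-0.76, 3.044, -0.003]
ft_force: [0.1, 0.4, 1.5]
width: 0.199
finger_force: 0.0
(-15, 0, 120) shift [-0.33  0.51  0.03]
roll 4.6
```

```bash
python3 -m pendant '[{"claw":0.6,"xyz":[-0.3,0.5,0],"roll":1.2},{"claw":0.6,"xyz":[-0.33,0.51,0],"roll":2.4},{"claw":0.6,"xyz":[-0.33,0.51,0],"roll":3.6},{"claw":0.6,"xyz":[-0.33,0.51,0],"roll":4.6},{"claw":0.6,"xyz":[-0.33,0.51,0],"roll":4.6},{"claw":0.6,"xyz":[-0.33,0.51,0],"roll":4.6}]' 
python3 - <<'E'
from h import *
im=vision.read_camera("side"); h=cv2.cvtColor(im[:,:,::-1].copy(),cv2.COLOR_BGR2HSV)
N,l,s,ce=cv2.connectedComponentsWithStats(cv2.inRange(h,(5,60,70),(22,230,255)))
for i in range(1,N):
    if 60<s[i,4]<300 and s[i,1]>130: print(s[i],(w2t(unproj("side",[ce[i]],.07))*1e3).round(1))
plan([(-15,0,120),(-15,0,65),(59,0,65)],0)
E
```

```text
clock: 14.75
ee_pos: [0.5666, 0.0285, 0.119]
tcp_rot: [-0.235, -3.132, -0.0]
ft_force: [0.3, -0.4, 0.7]
width: 0.199
finger_force: 0.0
[238 138  14  26 216] [[ 116.7 -141.7]]
[239 197  15  14 174] [[35.3  4. ]]
[210 200  11  13  86] [[94.5 38.9]]
[343 286  19  18 102] [[-255.5  122.7]]
(-15, 0, 120) shift [-0.03 -0.   -0.01]
(-15, 0, 65) shift [-0.03 -0.    0.9 ]
(59, 0, 65) shift [-1.26 -0.    0.9 ]
roll 0.02
```

```bash
python3 -m pendant '[{"claw":0.6,"xyz":[0,0.03,0.6],"roll":0},{"claw":0.6,"xyz":[0,0.03,0.9],"roll":0},{"claw":0.6,"xyz":[0,0.03,0.9],"roll":0},{"claw":0.6,"xyz":[-0.2,0.03,0.9],"roll":0},{"claw":0.6,"xyz":[-0.4,0.03,0.9],"roll":0},{"claw":0.6,"xyz":[-0.6,0.02,0.9],"roll":0},{"claw":0.6,"xyz":[-0.75,0.02,0.9],"roll":0},{"claw":0.6,"xyz":[-0.9,0.01,0.9],"roll":0},{"claw":0.6,"xyz":[-1.05,0.01,0.9],"roll":0},{"claw":0.6,"xyz":[-1.2,0.01,0.9],"roll":0},{"claw":0.6,"xyz":[-1.26,0.01,0.9],"roll":0},{"claw":0.6,"xyz":[-1.26,0.01,0.9],"roll":0}]' 
python3 -m pendant '[{"claw":0.6,"xyz":[0,0,0],"roll":0},{"claw":0.6,"xyz":[0.4,0,0],"roll":0},{"claw":0.6,"xyz":[0.5,0,-0.9],"roll":0},{"claw":0.6,"xyz":[1.2,0,-1.5],"roll":0},{"claw":0.6,"xyz":[2.2,0,-2.2],"roll":0},{"claw":0.6,"xyz":[3.0,0,-2.2],"roll":0},{"claw":0.6,"xyz":[3.0,1,-2.2],"roll":0},{"claw":0.6,"xyz":[3.0,2,-2.2],"roll":0},{"claw":0.6,"xyz":[3.0,3,-2.2],"roll":0},{"claw":0.6,"xyz":[3.0,4,-2.2],"roll":0},{"claw":0.6,"xyz":[3.0,4.5,-2.2],"roll":0},{"claw":0.6,"xyz":[3.0,4.5,-2.2],"roll":0}]' 
python3 - <<'E'
from h import *
a=vision.read_camera("top")[115:290,185:385]; b=vision.read_camera("side")[140:310,190:350]
c=np.hstack([cv2.resize(a,(450,394),interpolation=cv2.INTER_CUBIC),cv2.resize(b,(350,394),interpolation=cv2.INTER_CUBIC)])
cv2.imwrite("pics/fin.png",c[:,:,::-1])
E
```

```text
clock: 16.3
ee_pos: [0.6418, 0.0174, 0.0656]
tcp_rot: [-0.239, -3.132, -0.0]
ft_force: [-0.4, -0.1, 0.2]
width: 0.203
finger_force: 0.0
clock: 17.8
ee_pos: [0.5042, 0.3136, 0.1975]
tcp_rot: [-0.234, -3.133, -0.0]
ft_force: [0.5, 0.5, -0.6]
width: 0.199
finger_force: 0.0
```

View pics/fin.png

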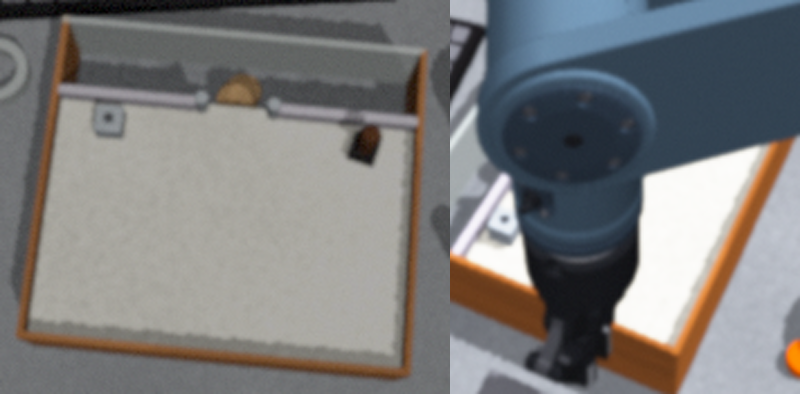

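The deck is empty and the tokens show in the slot just behind the gate (crop (240,90)). The stamp and sharpener haven't moved. I'll check numerically that the top token isn't hung on the edge.

```bash
python3 - <<'E'
from h import *
im=vision.read_camera("top"); h=cv2.cvtColor(im[:,:,::-1].copy(),cv2.COLOR_BGR2HSV)
r=h[144:166,278:306]
for row in range(22): print(144+row," ".join(f"{r[row,c,2] if r[row,c,1]>60 else 0:3d}" for c in range(28)))
t=tray()
for z in(.016,.028,.04):
    a=np.linspace(0,6.28,60); 
    for x in (97,122):
        P=np.c_[t2w(np.c_[x/1e3+.018*np.cos(a),.018*np.sin(a)]),np.full(60,z)]; p=proj("top",P); print(z,x,p.min(0).round(1),p.max(0).round(1))
print(proj("top",np.c_[t2w([[.078,-.027],[.078,.027]]),[.06,.06]]))
E
```

```text
144   0   0   0   0   0   0   0   0   0   0   0   0   0   0   0   0   0   0   0   0   0   0   0   0   0   0   0   0
145   0   0   0   0   0   0   0   0   0   0   0   0   0   0   0   0   0   0   0   0   0   0   0   0   0   0   0   0
146   0   0   0   0   0   0   0   0   0   0   0   0   0   0   0   0   0   0   0   0   0   0   0   0   0   0   0   0
147   0   0   0   0   0   0   0   0   0   0   0   0   0   0   0   0   0   0   0   0   0   0   0   0   0   0   0   0
148   0   0   0   0   0   0   0   0   0   0   0   0  92  91  92  92  97   0   0   0   0   0   0   0   0   0   0   0
149   0   0   0   0   0   0   0   0   0   0  95  93  98 100  99 100  99 103 110 117   0   0   0   0   0   0   0   0
150   0   0   0   0   0   0   0   0   0  94  98 101 100  98  96 101  98 102 109 114 106   0   0   0   0   0   0   0
151   0   0   0   0   0   0   0   0  85  99 106 105 109 108 105 104 102 105 105 104 102  93   0   0   0   0   0   0
152   0   0   0   0   0   0   0  91 102 109 119 125 127 122 120 112 110 105 105 106 103 101  88   0   0   0   0   0
153   0   0   0   0   0   0 101 112 121 129 139 143 145 
[... 1033 characters left out ...]
 0   0   0   0   0   0   0   0   0   0   0   0   0   0   0   0   0   0
163   0   0   0   0   0   0   0   0   0   0   0   0   0   0   0   0   0   0   0   0   0   0   0   0   0   0   0   0
164   0   0   0   0   0   0   0   0   0   0   0   0   0   0   0   0   0   0   0   0   0   0   0   0   0   0   0   0
165   0   0   0   0   0   0   0   0   0   0   0   0   0   0   0   0   0   0   0   0   0   0   0   0   0   0   0   0
0.016 97 [283.  153.7] [299.2 169. ]
0.016 122 [284.1 143.3] [300.2 158.4]
0.028 97 [282.9 151.7] [299.4 167.2]
0.028 122 [284.1 141.1] [300.4 156.4]
0.04 97 [282.9 149.6] [299.6 165.3]
0.04 122 [284.  138.9] [300.6 154.4]
[[303.31322537 163.62645262]
 [277.71465362 161.24627295]]
```

```bash
python3 -c "
from rig import ticket
print(ticket.finish_job())"
```

```text
the job is handed in; nothing more can be done
None
```

I swept the three tokens through the gate one at a time and handed the job in at about 18 s of the 67 s allowed. The last picture shows the deck empty, the tokens piled below deck level behind the gate, and the stamp and sharpener in place. Only two of the three tokens could be told apart in the pile, and I didn't re-measure the objects round the tray. The hand-in returned no verdict.

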